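# Fit a specimen cup and a dropper bottle into a divided carry tote

## Task

Fit the white-capped specimen cup and the red-capped dropper bottle into the blue divided tote, each in the compartment that matches its size: the cup in the largest one, the bottle in the middle-sized one. Leave both standing upright on the tote's floor.

Things in the scene. Friction and masses are not known exactly. Their poses are not given: they have to be found in the camera images.
- tote: Blue open tote, fixed, any yaw, 180 x 92 x 30 mm high; floor and walls 4 mm thick. Origin: centre of underside, x along its length, z up. Cross walls make 3 compartments, each 84 mm across y and centred on y = 0: largest 84 mm long, centre x = -44 mm; middle-sized 54 mm long, centre x = +29 mm; narrow 26 mm long, centre x = +73 mm, stays empty. Things within 0.15 m of it are under 110 mm high.
- white_cup: Small clear specimen cup with a fixed white cap, upright, 60 mm high, 56 mm across the cap (top 12 mm), body slightly narrower, about 20 g. Origin: centre of its underside; z up. Grip it round the cap, about 50 mm above its underside; 35 mm is free round it. A larger red-capped cup is not wanted. Beware the black centrifuge, 0.28 m high, to the right (x 0.46 to 0.72, y -0.53 to -0.30).
- red_cap_bottle: Dropper bottle with red collar, black teat and light blue body, upright, 96 mm high, about 45 g. Round body 33 mm across up to 56 mm high; above it the collar 22 mm, teat 16 mm across. Origin: centre of its underside; z up. Grip the body 45 to 50 mm above the underside; 35 mm is free round it. Bottles with blue or black collars are not wanted.
Mind the look-alikes: they are no part of the job. Leave any green or yellow look-alike of the white_cup alone. Of the things shaped like the tote, the blue one is meant.

How it is judged (in metres and radians):
At the end, for the whole second after the job is handed in: White-capped cup in the largest compartment (within 20 mm of its centre each way), red-capped bottle in the middle-sized one (within 14 mm along the tote, 29 mm across); both within 4 mm of the tote's floor height, within 10 degrees of upright, released and at rest (x of white_cup in the frame of tote between -0.064 and -0.024 m and y of white_cup in the frame of tote between -0.02 and 0.02 m and z of white_cup in the frame of tote between 0 and 0.008 m and angle between each of white_cup, red_cap_bottle's own z axis and vertical below 0.17 rad and linear speed of each of white_cup, red_cap_bottle below 0.02 m/s and x of red_cap_bottle in the frame of tote between 0.015 and 0.043 m and y of red_cap_bottle in the frame of tote between -0.029 and 0.029 m and z of red_cap_bottle in the frame of tote between 0 and 0.008 m); the robot touches nothing.
It also fails if it takes over 61 s, if anything falls off the work surface, if the arm or the gripper's body presses on something with over 40 N, if the wrist force passes 120 N, or if a joint passes its speed limit or range.

## Robot

A 6-joint arm with a two-finger parallel gripper is mounted at the origin on a cart in front of the work surface, level with it; the furniture and walls round the work are solid. World frame = base frame: x ahead of the robot, y to its left, z up, the work surface at z = 0. Lengths are in mm, angles in rad, forces in N, time in s.
With the tool pointing down it reaches from about 300 to 750 mm from the base axis. Payload 8.5 kg.
Tool frame: the origin (TCP) lies between the finger pads; the fingertips stand 11 mm ahead of it and the grasp point (between the pads) lies 8 mm behind it; z points along the fingers, y is the line along which they close (so a half turn about z gives the same grasp; the last joint's range is limited). The gripper opens to 85 mm and grips with 20 to 120 N. Pads are 22 mm wide; open, the fingers measure 114 mm over their backs; the gripper's body (76 mm by 85 mm) begins 54 mm behind the grasp point. The pads swing forward as they close: fully open they stand 13 mm farther back than shut.
Start: joints at [0.943, 0.381, 1.297, -0, 1.464, -0.215], TCP at [220.636, 503.786, 242.322] pointing down, gripper open.
Joint ranges: [-3.11, 3.11], [-0.89, 2.33], [0.22, 2.48], [-1.42, 4.56], [0.17, 2.85], [-2.88, 2.88]. Speed limits (rad/s): [2.39, 2.39, 3.14, 3.14, 3.14, 3.14].

## Interface

Orientations are given as [roll, pitch, yaw] about the fixed x, y, z axes, in that order (R = Rz(yaw) Ry(pitch) Rx(roll)).
In Python, from bench import manip gives the robot as it stands.
- The arm moves only by the tool carry_out, never from a script. Its argument "steps" is a list of rows, each a list of 3 entries, a list of its own where there are three numbers: the turn, a rotation vector about the tool's x, y, z scaled (see below), then the shift along the tool's x, y, z scaled (see below), then the opening, from 0 (shut) to 1 (fully open). A call has 1 to 5 rows; each row shifts and turns the commanded pose from where the row before left it, along the tool's axes as they then stand; what a row does not reach is not made up. The controller multiplies each number of a shift by 0.025 m and each number of a turn by 6 degrees. A row lasts 1/10 s, in which the tool goes at most 50 mm and 8.59 degrees, less where a joint would pass 70% of its speed; a pose out of reach is approached as far as the arm can. A call with a number of a shift or a turn outside -1 to 1 is refused whole. A call with a gripper value outside its range is refused whole. The fingers move at their own pace and stop on an object; "force" is the grip in N (left out, the last holds). Time passes only in rows, so rows that do not move let the fingers close. It gives the time, the measured TCP pose, the force, the opening and the grip force at its end, in the units of the state.
- manip.sense(): the state, without advancing time (a new reading comes with each control period).
- manip.get_image(name): name is "scene" or "top" or "wrist"; returns a dict with "frame" (420x560x3 uint8, blue, green, red), "fovy" (degrees; the focal length in pixels is half the picture's height over the tangent of half this angle, whatever the lens; pixels are square), "cx", "cy" (the principal point, pixels), "distortion" ([k1, k2, p1, p2, k3] as OpenCV has them; the pictures are not rectified), "eye" and "attitude" of the camera in the world. Camera axes: x right, y down, z forward; pixel columns grow to the right and rows downward; lengths in mm; the calibration is good to about 2 mm. A picture is of the moment at which its call begins. There is no depth.
- manip.sign_off(): hands the job in; it is judged then, once.
The state is a dict: "time_s": time; "qpos": joint angles; "qvel": joint speeds; "joint_efforts": joint torques, N m; "position": TCP position; "eef_rot": TCP orientation; "ft_force": force on the tool from outside, world axes, zero at the start; "moment": the same for the moment, N m; "grip_width": finger opening in mm; "grasp_force": force on a finger pad.
Only numpy, scipy, OpenCV 4.12 (cv2) and the standard library are available. Lean on these libraries where they do the work, as an engineer would, in place of code of your own. Each camera call takes 0.05 s, during which the arm holds its last target. There are 200 camera calls.

## Working session

There is one attempt and no reset: what is moved stays moved. The work goes in short steps, Python scripts to look and compute and a tool call to move; the robot and the scene stay as the last step left them, time stands still between calls to the robot, and variables do not carry over. Pictures are saved under pics/ and viewed, at most 10 in all, crops included, and the job is handed in when it is done.

Besides the shell and the picture viewer there is one more tool, called after "Request:" as name([rows], argument=value, ...), one row to a line, values as JSON. carry_out: Moves the arm, as the interface text tells. Shifts and turns lie within -1 to 1; 1 stands for 0.025 m of shift or 6 degrees of turn. Its arguments: {"type":"object","properties":{"steps":{"type":"array","items":{"type":"array"}},"force":{"type":"number"}},"required":["steps"]}

```bash
mkdir -p pics; cat > h.py <<'E'
import numpy as np, cv2
from scipy.spatial.transform import Rotation as R
from bench import manip
def K(d):
    f=d["frame"].shape[0]/2/np.tan(np.radians(d["fovy"])/2)
    return np.array([[f,0,d["cx"]],[0,f,d["cy"]],[0,0,1.]])
def att(a):
    a=np.array(a,float)
    return a if a.shape==(3,3) else R.from_euler('xyz',a).as_matrix() if a.size==3 else None
def cast(d,px,z):
    p=cv2.undistortPoints(np.array(px,float).reshape(-1,1,2),K(d),np.array(d["distortion"],float)).reshape(-1,2)
    r=np.c_[p,np.ones(len(p))]@att(d["attitude"]).T
    e=np.array(d["eye"],float)
    return e+r*((z-e[2])/r[:,2])[:,None]
E
python3 - <<'E'
from h import *
for n in ("scene","top"):
    d=manip.get_image(n); cv2.imwrite(f"pics/{n}0.png",d["frame"])
    print(n,d["fovy"],d["cx"],d["cy"],d["distortion"],d["eye"],d["attitude"])
print(manip.sense())
E
```

```text
scene 45.23166407098856 280.75978196423245 204.88710585885877 [-0.10256169  0.          0.          0.          0.        ] [-432.67543211 -730.82231712  644.34647525] [-1.99684559  0.00961318 -0.82566721]
top 52.82897087529669 283.2347130814661 208.6288682387017 [-0.01771123  0.          0.          0.          0.        ] [ 334.60546719  191.31704288 1153.1934373 ] [-2.95960283  0.00604084 -1.58320566]
{'time_s': 0.1, 'qpos': array([ 9.42713250e-01,  3.81141988e-01,  1.29816225e+00,  8.64849361e-06,
        1.46356543e+00, -2.15302753e-01]), 'qvel': array([-2.22049442e-05, -2.95127038e-03, -1.39851064e-03, -9.50803271e-04,
       -1.23807036e-03,  1.12049296e-03]), 'joint_efforts': array([ 4.86502686e-03, -4.49221838e+01, -2.31657153e+01, -1.37488832e-04,
        3.65138534e-03, -5.41471286e-05]), 'position': array([220.49531552, 503.60744067, 241.77398366]), 'eef_rot': array([-3.14034696e+00, -2.81223901e-04,  2.72881122e+00]), 'ft_force': array([ 0.61498737,  0.92191698, -0.52433059]), 'moment': array([ 0.02888363, -0.06002553,  0.00931346]), 'grasp_force': 0.0, 'grip_width': 85.15748697816366}
```

View pics/top0.png

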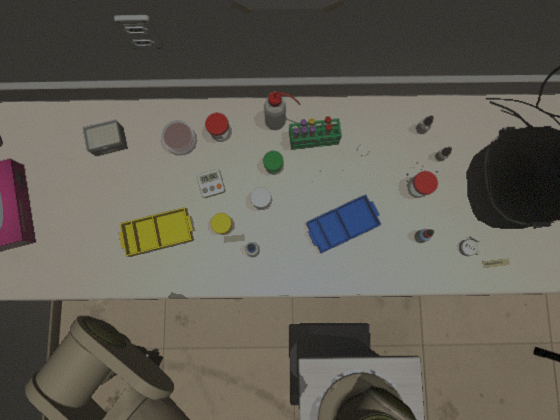

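View pics/scene0.png

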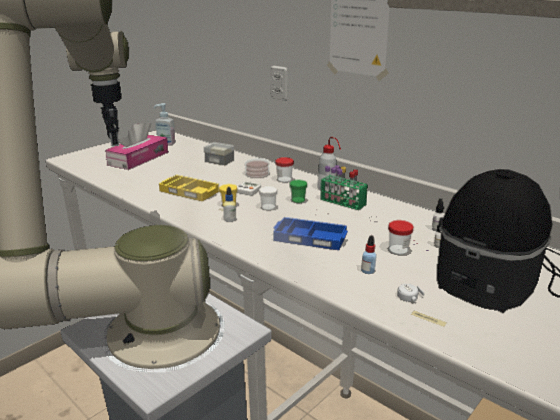

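The top view shows the white cup at (261,198), the blue tote at about (343,223) and the red-collared bottle at about (425,235). The scene view confirms all three: cup (268,198), tote (311,233), bottle (369,255).

```bash
python3 - <<'E'
from h import *
d=manip.get_image("top"); f=d["frame"]; hsv=cv2.cvtColor(f,cv2.COLOR_BGR2HSV)
m=cv2.inRange(hsv,(105,120,60),(125,255,255)); 
m[:, :290]=0; m[:,395:]=0; m[:180]=0; m[265:]=0
c=max(cv2.findContours(m,0,2)[0],key=cv2.contourArea); r=cv2.minAreaRect(c)
b=cv2.boxPoints(r); W=cast(d,b,30)[:,:2]; print(r,"tote box z30",W.round(),np.linalg.norm(np.diff(W,axis=0),axis=1), W.mean(0))
# white cap
g=cv2.cvtColor(f,cv2.COLOR_BGR2GRAY)
x=cv2.HoughCircles(g[170:225,235:290],cv2.HOUGH_GRADIENT,1,20,param1=80,param2=8,minRadius=8,maxRadius=14)
if x is not None:
  for q in x[0][:2]: print("cup",q+[235,170,0],cast(d,[[q[0]+235,q[1]+170],[q[0]+235+q[2],q[1]+170]],60).round(1))
m=cv2.inRange(hsv,(0,110,60),(12,255,255))|cv2.inRange(hsv,(165,110,60),(180,255,255))
m[:, :405]=0;m[:,445:]=0;m[:220]=0;m[255:]=0
ys,xs=np.nonzero(m); print("red px",len(xs),xs.mean(),ys.mean(),cast(d,[[xs.mean(),ys.mean()]],62))
A=cv2.resize(f[185:260,230:330],None,fx=7.5,fy=7.5,interpolation=2)[:560]; 
A=cv2.resize(f[180:265,300:440],None,fx=5.7,fy=5.7,interpolation=2); cv2.imwrite("pics/crop1.png",A)
E
```

```text
((341.9112854003906, 223.6136932373047), (33.62080764770508, 67.49957275390625), 64.53665161132812) tote box z30 [[502. 140.]
 [579. -28.]
 [495. -62.]
 [420. 103.]] [184.34024159  90.73245087 181.92001004] [498.8755792   38.23443416]
cup [262.5        197.5         11.80000019] [[566.5 249.9  60. ]
 [566.1 218.7  60. ]]
red px 18 426.5 233.83333333333334 [[ 463.93032336 -175.64815453   62.        ]]
```

View pics/crop1.png

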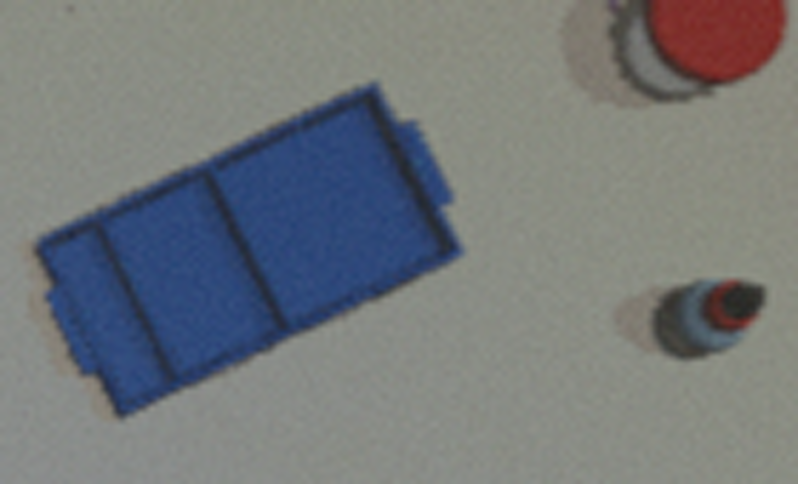

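The crop shows the tote with its narrow compartment at left and the largest at right, with rim corners near crop (375,85), (460,252), (120,415), (40,243). The bottle's red collar is at crop (728,305).

So the tote centre is about (497,35), yaw about 2.0. The cup is near (566,250) and the bottle near (464,-176). These fit the given sizes and reach. I'll turn the tool to yaw 2.0, which suits the tote, then go above the cup.

Request:
carry_out([
  [[0, 0, 1], [0, 0, 0], 1],
  [[0, 0, 1], [0, 0, 0], 1],
  [[0, 0, 1], [0, 0, 0], 1],
  [[0, 0, 1], [0, 0, 0], 1],
  [[0, 0, 1], [0, 0, 0], 1],
])

```text
time_s: 0.65
position: [220.6, 503.7, 242.0]
eef_rot: [-3.141, 0.0, 2.201]
ft_force: [-0.0, -0.2, 0.6]
grip_width: 85.6
grasp_force: 0.0
```

Request:
carry_out([
  [[0, 0, 1], [0, 0, 0], 1],
  [[0, 0, 0.95], [0, 0, 0], 1],
  [[0, 0, 0], [-1, 0.55, 0], 1],
  [[0, 0, 0], [-1, 0.55, 0], 1],
  [[0, 0, 0], [-1, 0.55, 0], 1],
])

```text
time_s: 1.15
position: [290.0, 452.1, 242.1]
eef_rot: [-3.141, 0.0, 2.002]
ft_force: [0.3, 0.8, -0.7]
grip_width: 85.6
grasp_force: 0.0
```

Request:
carry_out([
  [[0, 0, 0], [-1, 0.55, 0], 1],
  [[0, 0, 0], [-1, 0.55, 0], 1],
  [[0, 0, 0], [-1, 0.55, 0], 1],
  [[0, 0, 0], [-1, 0.55, 0], 1],
  [[0, 0, 0], [-1, 0.55, 0], 1],
])

```text
time_s: 1.65
position: [404.8, 367.0, 242.1]
eef_rot: [-3.141, 0.0, 2.001]
ft_force: [0.4, 0.4, -0.8]
grip_width: 85.0
grasp_force: 0.0
```

Request:
carry_out([
  [[0, 0, 0], [-1, 0.55, 0], 1],
  [[0, 0, 0], [-1, 0.55, 0], 1],
  [[0, 0, 0], [-1, 0.55, 0], 1],
  [[0, 0, 0], [-1, 0.55, 0], 1],
  [[0, 0, 0], [-1, 0.55, 0], 1],
])

```text
time_s: 2.15
position: [519.4, 282.1, 242.0]
eef_rot: [-3.141, -0.0, 2.001]
ft_force: [-0.7, 0.5, 0.1]
grip_width: 85.5
grasp_force: 0.0
```

Request:
carry_out([
  [[0, 0, 0], [-1, 0.55, 0], 1],
  [[0, 0, 0], [-1, 0.55, 0], 1],
  [[0, 0, 0], [0, 0, 0], 1],
  [[0, 0, 0], [0, 0, 0], 1],
])

```text
time_s: 2.55
position: [564.4, 248.8, 241.8]
eef_rot: [-3.141, -0.0, 2.0]
ft_force: [-0.2, 0.5, 0.0]
grip_width: 85.3
grasp_force: 0.0
```

```bash
python3 - <<'E'
from h import *
d=manip.get_image("wrist"); cv2.imwrite("pics/w1.png",d["frame"]); s=manip.sense()
print(s["position"],s["eef_rot"],d["eye"],d["attitude"],d["fovy"])
E
```

```text
[563.95840465 249.29269392 242.07069873] [-3.14084773e+00 -3.87882846e-04  2.00115036e+00] [532.71441651 319.82800929 373.60049719] [2.83480642e+00 1.07702592e-03 4.30252348e-01] 61.82123932848477
```

View pics/w1.png

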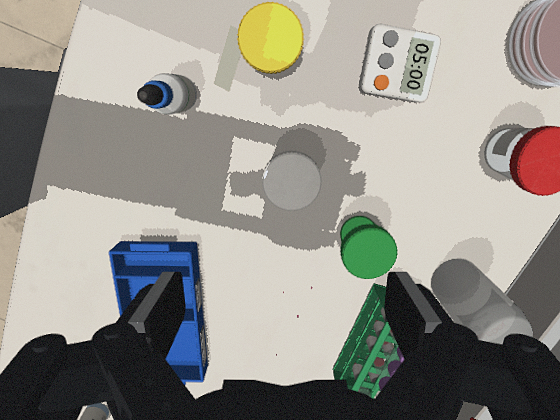

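The wrist view shows the white cap in the gripper's shadow at about (292,181), radius about 29. The green cup is at (369,251) and the tote at lower left.

```bash
python3 - <<'E'
from h import *
d=manip.get_image("wrist"); g=cv2.medianBlur(cv2.cvtColor(d["frame"],cv2.COLOR_BGR2GRAY),3)
x=cv2.HoughCircles(g[140:225,250:335],cv2.HOUGH_GRADIENT,1,30,param1=60,param2=10,minRadius=24,maxRadius=34)
for q in x[0][:2]:
  q=q+[250,140,0]; w=cast(d,[q[:2],[q[0]-q[2],q[1]],[q[0]+q[2],q[1]]],60); print(q,w[0],np.linalg.norm(w[1]-w[2]))
  s=manip.sense(); D=w[0]-s["position"]; t=R.from_euler('xyz',s["eef_rot"]).as_matrix(); print("tool delta xy/25",(t.T@D)[:2]/25)
E
```

```text
[291.5        181.5         28.79999924] [568.71988107 255.79509894  60.        ] 52.84998977885293
tool delta xy/25 [0.14015735 0.28802317]
```

Request:
carry_out([
  [[0, 0, 0], [0.14, 0.29, 1], 1],
  [[0, 0, 0], [0, 0, 1], 1],
  [[0, 0, 0], [0, 0, 1], 1],
  [[0, 0, 0], [0, 0, 1], 1],
  [[0, 0, 0], [0, 0, 1], 1],
])

```text
time_s: 3.15
position: [568.7, 256.1, 116.8]
eef_rot: [3.141, -0.0, 2.002]
ft_force: [-0.1, 0.0, -0.1]
grip_width: 85.8
grasp_force: 0.0
```

Request:
carry_out([
  [[0, 0, 0], [0, 0, 1], 1],
  [[0, 0, 0], [0, 0, 1], 1],
  [[0, 0, 0], [0, 0, 0.9], 1],
  [[0, 0, 0], [0, 0, 0], 1],
  [[0, 0, 0], [0, 0, 0], 1],
])

```text
time_s: 3.65
position: [569.4, 255.8, 45.6]
eef_rot: [3.141, 0.0, 2.002]
ft_force: [0.8, 0.3, 0.7]
grip_width: 85.2
grasp_force: 0.0
```

Request:
carry_out([
  [[0, 0, 0], [0, 0, 0], 0.4],
  [[0, 0, 0], [0, 0, 0], 0.4],
  [[0, 0, 0], [0, 0, 0], 0.4],
  [[0, 0, 0], [0, 0, 0], 0.4],
  [[0, 0, 0], [0, 0, 0], 0.4],
], force=25)

```text
time_s: 4.15
position: [570.1, 255.4, 46.3]
eef_rot: [3.139, 0.0, 2.001]
ft_force: [-1.7, -0.8, 6.4]
grip_width: 54.9
grasp_force: 25.7
```

Request:
carry_out([
  [[0, 0, 0], [0, 0, 0], 0.4],
  [[0, 0, 0], [0, 0, 0], 0.4],
  [[0, 0, 0], [0, 0, 0], 0.4],
])

```text
time_s: 4.45
position: [570.1, 255.3, 46.3]
eef_rot: [3.139, 0.0, 2.001]
ft_force: [-1.8, -0.1, 6.5]
grip_width: 54.9
grasp_force: 25.7
```

Request:
carry_out([
  [[0, 0, 0], [0, 0, -0.5], 0.4],
  [[0, 0, 0], [0, 0, -1], 0.4],
  [[0, 0, 0], [0, 0, -1], 0.4],
  [[0, 0, 0], [0, 0, -1], 0.4],
  [[0, 0, 0], [0, 0, -1], 0.4],
])

```text
time_s: 4.95
position: [569.5, 255.1, 159.4]
eef_rot: [3.141, 0.0, 2.001]
ft_force: [0.6, 0.4, -0.8]
grip_width: 54.7
grasp_force: 26.5
```

Request:
carry_out([
  [[0, 0, 0], [0, 0, -1], 0.4],
  [[0, 0, 0], [-1, -0.55, -0.5], 0.4],
  [[0, 0, 0], [-1, -0.55, 0], 0.4],
  [[0, 0, 0], [-1, -0.55, 0], 0.4],
  [[0, 0, 0], [-1, -0.55, 0], 0.4],
])

```text
time_s: 5.45
position: [561.0, 140.3, 196.0]
eef_rot: [3.141, 0.0, 2.001]
ft_force: [0.1, 1.0, 0.4]
grip_width: 54.5
grasp_force: 26.6
```

Request:
carry_out([
  [[0, 0, 0], [-1, -0.6, 0], 0.4],
  [[0, 0, 0], [-1, -0.6, 0], 0.4],
  [[0, 0, 0], [-1, -0.6, 0], 0.4],
  [[0, 0, 0], [-1, -0.6, 0], 0.4],
  [[0, 0, 0], [-1, -0.6, 0], 0.4],
])

```text
time_s: 5.95
position: [545.0, -4.7, 195.9]
eef_rot: [3.141, 0.001, 2.001]
ft_force: [0.7, 0.5, 0.1]
grip_width: 54.4
grasp_force: 26.6
```

Request:
carry_out([
  [[0, 0, 0], [-1, -0.6, 0], 0.4],
  [[0, 0, 0], [-1, -0.6, 0], 0.4],
  [[0, 0, 0], [0, 0, 0], 0.4],
  [[0, 0, 0], [0, 0, 0], 0.4],
  [[0, 0, 0], [0, 0, 0], 0.4],
])

```text
time_s: 6.45
position: [538.9, -60.7, 195.3]
eef_rot: [3.141, 0.0, 2.002]
ft_force: [-0.7, 0.1, -0.7]
grip_width: 54.2
grasp_force: 26.6
```

```bash
python3 - <<'E'
from h import *
d=manip.get_image("wrist"); cv2.imwrite("pics/w2.png",d["frame"]); s=manip.sense()
print(s["position"],s["eef_rot"],s["grip_width"],s["grasp_force"])
hsv=cv2.cvtColor(d["frame"],cv2.COLOR_BGR2HSV); m=cv2.inRange(hsv,(105,120,40),(125,255,255))
c=max(cv2.findContours(m,0,2)[0],key=cv2.contourArea); print(cv2.boundingRect(c),cv2.contourArea(c))
E
```

```text
[538.91517634 -60.55062978 195.17248776] [3.14126658e+00 9.34710700e-05 2.00212718e+00] 54.39795328871185 26.560973525047302
(232, 0, 118, 187) 20074.5
```

View pics/w2.png

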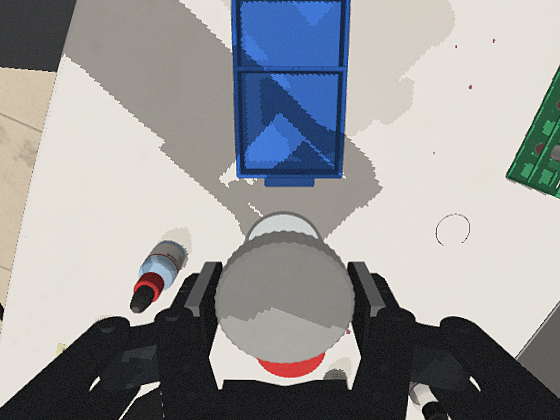

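The wrist view shows the held cup, and the tote ahead with its near end rim from about (237,178) to (344,179). The cross wall at row 69, from (234,69) to (349,69), lies at tote x = 0. The bottle's red collar is at (150,285).

```bash
python3 - <<'E'
from h import *
d=manip.get_image("wrist"); s=manip.sense()
w=cast(d,[[237,178],[344,179],[234,69],[349,69]],30); print(w.round(1))
n=(w[0]+w[1])/2;c=(w[2]+w[3])/2; v=(c-n)[:2]; L=np.linalg.norm(v); print("len(90)",L,"width(92)",np.linalg.norm(w[0]-w[1]),np.linalg.norm(w[2]-w[3]),"yaw",np.arctan2(v[1],v[0]))
cen=((c+n)/2+np.r_[v/L*45,0]); print("tote centre",cen)
u=np.r_[v/L,0]; t=R.from_euler('xyz',s["eef_rot"]).as_matrix()
for k in(-44,29):
  p=cen+u*k; print(k,p.round(1),(t.T@(p-s["position"]))[:2]/25)
# bottle: red collar centre
hsv=cv2.cvtColor(d["frame"],cv2.COLOR_BGR2HSV); m=cv2.inRange(hsv,(0,110,60),(12,255,255))|cv2.inRange(hsv,(165,110,60),(180,255,255))
m[:,:120]=0;m[:,185:]=0
ys,xs=np.nonzero(m);print(len(xs),xs.mean(),ys.mean(),cast(d,[[xs.mean(),ys.mean()]],62))
E
```

```text
[[497.7 -67.5  30. ]
 [582.3 -29.4  30. ]
 [461.2  13.7  30. ]
 [544.5  52.3  30. ]]
len(90) 89.53894277185088 width(92) 92.76093773784311 91.77375410231237 yaw 1.9989397337784087
tote centre [502.74214447  33.20244797  30.        ]
-44 [521.   -6.8  30. ] [2.2511844  0.24669614]
29 [490.7  59.6  30. ] [5.17116826 0.25640189]
445 151.58876404494382 281.9438202247191 [[ 466.27680826 -174.39474879   62.        ]]
```

Request:
carry_out([
  [[0, 0, 0], [1, 0.15, 0], 0.4],
  [[0, 0, 0], [1, 0.1, 0], 0.4],
  [[0, 0, 0], [0.25, 0, 0.5], 0.4],
  [[0, 0, 0], [0, 0, 1], 0.4],
  [[0, 0, 0], [0, 0, 1], 0.4],
])

```text
time_s: 7.05
position: [521.2, -6.6, 132.1]
eef_rot: [3.14, 0.001, 2.003]
ft_force: [0.4, -0.5, -0.2]
grip_width: 54.9
grasp_force: 26.6
```

Request:
carry_out([
  [[0, 0, 0], [0, 0, 1], 0.4],
  [[0, 0, 0], [0, 0, 1], 0.4],
  [[0, 0, 0], [0, 0, 0.7], 0.4],
  [[0, 0, 0], [0, 0, 0.3], 0.4],
  [[0, 0, 0], [0, 0, 0.2], 0.4],
])

```text
time_s: 7.55
position: [521.2, -7.3, 52.1]
eef_rot: [-3.141, -0.0, 2.002]
ft_force: [-0.3, -0.1, -0.9]
grip_width: 54.8
grasp_force: 26.6
```

Request:
carry_out([
  [[0, 0, 0], [0, 0, 0], 0.4],
  [[0, 0, 0], [0, 0, 0], 0.4],
  [[0, 0, 0], [0, 0, 0], 0.4],
])

```text
time_s: 7.85
position: [521.5, -7.8, 53.1]
eef_rot: [3.14, 0.001, 2.001]
ft_force: [-0.5, -0.1, -0.8]
grip_width: 54.5
grasp_force: 26.6
```

Request:
carry_out([
  [[0, 0, 0], [0, 0, 0.1], 0.4],
  [[0, 0, 0], [0, 0, 0], 0.4],
  [[0, 0, 0], [0, 0, 0], 0.4],
  [[0, 0, 0], [0, 0, 0], 0.4],
])

```text
time_s: 8.25
position: [521.5, -7.9, 50.3]
eef_rot: [3.141, 0.001, 2.001]
ft_force: [-0.1, -1.0, 5.0]
grip_width: 55.0
grasp_force: 26.9
```

Request:
carry_out([
  [[0, 0, 0], [0, 0, 0], 0.7],
  [[0, 0, 0], [0, 0, 0], 0.8],
  [[0, 0, 0], [0, 0, 0], 1],
  [[0, 0, 0], [0, 0, 0], 1],
  [[0, 0, 0], [0, 0, 0], 1],
])

```text
time_s: 8.75
position: [521.0, -7.7, 49.7]
eef_rot: [-3.141, -0.0, 2.001]
ft_force: [-0.5, -1.0, -0.0]
grip_width: 85.2
grasp_force: 0.0
```

Request:
carry_out([
  [[0, 0, 0], [0, 0, -0.4], 1],
  [[0, 0, 0], [0, 0, -1], 1],
  [[0, 0, 0], [0, 0, -1], 1],
  [[0, 0, 0], [0, 0, -1], 1],
  [[0, 0, 0], [0, 0, -1], 1],
])

```text
time_s: 9.25
position: [521.0, -7.7, 161.6]
eef_rot: [3.141, 0.0, 2.001]
ft_force: [-0.4, 1.1, 0.4]
grip_width: 85.1
grasp_force: 0.0
```

Request:
carry_out([
  [[0, 0, 0], [0, 0, -1], 1],
  [[0, 0, 0], [-0.5, -0.5, -1], 1],
  [[0, 0, 0], [-1, -1, -1], 1],
  [[0, 0, 0], [-1, -1, 0], 1],
  [[0, 0, 0], [-1, -1, 0], 1],
])

```text
time_s: 9.75
position: [477.5, -124.8, 236.4]
eef_rot: [3.14, 0.002, 2.002]
ft_force: [0.0, -0.4, -0.7]
grip_width: 85.5
grasp_force: 0.0
```

Request:
carry_out([
  [[0, 0, 0], [-1, -0.8, 0], 1],
  [[0, 0, 0], [-0.6, -0.4, 0], 1],
  [[0, 0, 0], [0, 0, 0], 1],
  [[0, 0, 0], [0, 0, 0], 1],
  [[0, 0, 0], [0, 0, 0], 1],
])

```text
time_s: 10.25
position: [467.6, -171.7, 235.1]
eef_rot: [3.141, 0.0, 2.002]
ft_force: [-0.3, 0.8, -0.2]
grip_width: 85.5
grasp_force: 0.0
```

```bash
python3 - <<'E'
from h import *
d=manip.get_image("wrist"); cv2.imwrite("pics/w3.png",d["frame"]); s=manip.sense()
print(s["position"],s["eef_rot"],s["grip_width"])
hsv=cv2.cvtColor(d["frame"],cv2.COLOR_BGR2HSV); m=cv2.inRange(hsv,(0,110,60),(12,255,255))|cv2.inRange(hsv,(165,110,60),(180,255,255))
for c in cv2.findContours(m,0,2)[0]:
  if cv2.contourArea(c)>60: print(cv2.minAreaRect(c),cast(d,[cv2.minAreaRect(c)[0]],62).round(1))
E
```

```text
[ 467.61706634 -171.68802463  235.08039003] [3.14139578e+00 5.13259423e-05 2.00221278e+00] 85.06226016482498
((407.0970458984375, 252.0928955078125), (68.45807647705078, 60.58023452758789), 3.945185899734497) [[ 601.6 -179.5   62. ]]
((278.1215515136719, 193.19061279296875), (24.334739685058594, 22.65285873413086), 3.012787342071533) [[ 465.1 -178.2   62. ]]
```

View pics/w3.png

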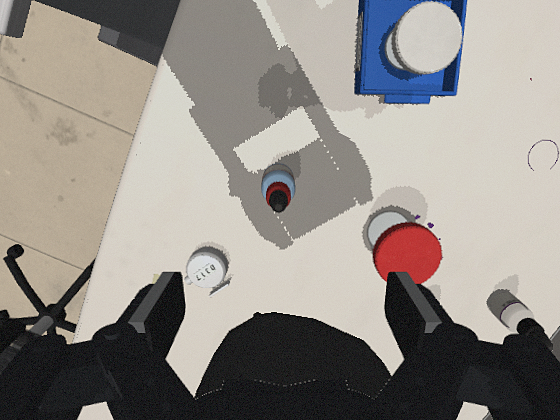

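The wrist view shows the bottle below the gripper (collar at (278,193), body about (278,187)), and the cup standing upright in the largest compartment at (425,38). Two sightings agree within 4 mm, so I take the bottle at (465.5,-176).

Request:
carry_out([
  [[0, 0, 0], [-0.12, -0.15, 0.5], 1],
  [[0, 0, 0], [0, 0, 1], 1],
  [[0, 0, 0], [0, 0, 1], 1],
  [[0, 0, 0], [0, 0, 1], 1],
  [[0, 0, 0], [0, 0, 1], 1],
])

```text
time_s: 10.8
position: [465.5, -176.1, 121.6]
eef_rot: [3.141, 0.0, 2.002]
ft_force: [-0.1, 0.6, 0.3]
grip_width: 85.3
grasp_force: 0.0
```

Request:
carry_out([
  [[0, 0, 0], [0, 0, 1], 1],
  [[0, 0, 0], [0, 0, 1], 1],
  [[0, 0, 0], [0, 0, 0.8], 1],
  [[0, 0, 0], [0, 0, 0.4], 1],
  [[0, 0, 0], [0, 0, 0], 1],
])

```text
time_s: 11.3
position: [465.1, -176.2, 41.6]
eef_rot: [-3.141, -0.002, 2.002]
ft_force: [0.4, 0.1, -0.5]
grip_width: 85.2
grasp_force: 0.0
```

Request:
carry_out([
  [[0, 0, 0], [0, 0, 0], 0.6],
  [[0, 0, 0], [0, 0, 0], 0.5],
  [[0, 0, 0], [0, 0, 0], 0.4],
  [[0, 0, 0], [0, 0, 0], 0.3],
  [[0, 0, 0], [0, 0, 0], 0.2],
], force=30)

```text
time_s: 11.8
position: [465.5, -177.3, 43.0]
eef_rot: [3.141, 0.001, 2.001]
ft_force: [-2.3, -1.5, 6.1]
grip_width: 30.6
grasp_force: 29.2
```

Request:
carry_out([
  [[0, 0, 0], [0, 0, 0], 0.2],
  [[0, 0, 0], [0, 0, 0], 0.2],
  [[0, 0, 0], [0, 0, 0], 0.2],
  [[0, 0, 0], [0, 0, 0], 0.2],
  [[0, 0, 0], [0, 0, 0], 0.2],
])

```text
time_s: 12.3
position: [465.5, -177.3, 43.0]
eef_rot: [3.141, 0.001, 2.001]
ft_force: [-0.7, 0.1, 6.6]
grip_width: 30.7
grasp_force: 29.2
```

Request:
carry_out([
  [[0, 0, 0], [0, 0, -0.5], 0.2],
  [[0, 0, 0], [0, 0, -1], 0.2],
  [[0, 0, 0], [0, 0, -1], 0.2],
  [[0, 0, 0], [0, 0, -1], 0.2],
  [[0, 0, 0], [0, 0, -1], 0.2],
])

```text
time_s: 12.8
position: [465.1, -176.8, 155.9]
eef_rot: [3.142, -0.0, 2.001]
ft_force: [0.5, 0.2, -0.6]
grip_width: 30.8
grasp_force: 29.8
```

Request:
carry_out([
  [[0, 0, 0], [0, 0, -1], 0.2],
  [[0, 0, 0], [0.5, 0.5, -0.8], 0.2],
  [[0, 0, 0], [1, 0.85, 0], 0.2],
  [[0, 0, 0], [1, 0.85, 0], 0.2],
  [[0, 0, 0], [1, 0.85, 0], 0.2],
])

```text
time_s: 13.3
position: [498.2, -64.4, 200.0]
eef_rot: [3.141, 0.0, 2.0]
ft_force: [0.3, 0.4, -0.8]
grip_width: 31.0
grasp_force: 29.8
```

Request:
carry_out([
  [[0, 0, 0], [1, 0.85, 0], 0.2],
  [[0, 0, 0], [1, 0.75, 0], 0.2],
  [[0, 0, 0], [0.3, 0.2, 0], 0.2],
  [[0, 0, 0], [0, 0, 0], 0.2],
  [[0, 0, 0], [0, 0, 0], 0.2],
])

```text
time_s: 13.8
position: [514.9, 4.6, 199.8]
eef_rot: [-3.141, 0.0, 2.001]
ft_force: [-0.1, -0.4, -0.4]
grip_width: 30.9
grasp_force: 29.8
```

```bash
python3 - <<'E'
from h import *
d=manip.get_image("wrist"); cv2.imwrite("pics/w4.png",d["frame"]); s=manip.sense()
t=R.from_euler('xyz',s["eef_rot"]).as_matrix(); print(s["position"],s["eef_rot"],s["grip_width"],(t.T@(np.array([490.7,59.6,46.])-s["position"]))/25)
hsv=cv2.cvtColor(d["frame"],cv2.COLOR_BGR2HSV); m=cv2.inRange(hsv,(0,110,60),(12,255,255))|cv2.inRange(hsv,(165,110,60),(180,255,255))
for c in cv2.findContours(m,0,2)[0]:
  if cv2.contourArea(c)>60: 
    w=cast(d,[cv2.minAreaRect(c)[0]],s["position"][2]+19)[0]; print(cv2.minAreaRect(c),(t.T@(w-s["position"])).round(1))
E
```

```text
[514.90773549   4.37199138 199.78399026] [-3.14126943e+00  1.43651575e-04  1.99992833e+00] 30.920108865450835 [2.41259275 0.04065248 6.15100028]
((267.8500061035156, 380.0500183105469), (12.649109840393066, 14.862703323364258), 71.56504821777344) [-31.3  -5.9 -19. ]
((288.34326171875, 318.66162109375), (62.2285041809082, 60.37659454345703), 81.52884674072266) [ -1.5   2.3 -19. ]
```

View pics/w4.png

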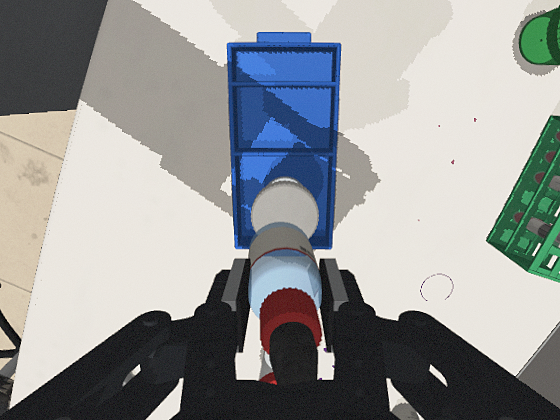

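The wrist view shows the bottle held upright and centred (collar at (288,319)). The middle compartment is empty between rows 84 and 150, and the cup is at (285,205).

Request:
carry_out([
  [[0, 0, 0], [1, 0.04, 0], 0.2],
  [[0, 0, 0], [1, 0, 0], 0.2],
  [[0, 0, 0], [0.45, 0, 0.5], 0.2],
  [[0, 0, 0], [0, 0, 1], 0.2],
  [[0, 0, 0], [0, 0, 1], 0.2],
])

```text
time_s: 14.35
position: [490.5, 60.6, 137.0]
eef_rot: [3.14, 0.001, 2.0]
ft_force: [0.2, -1.1, -1.0]
grip_width: 30.8
grasp_force: 29.8
```

Request:
carry_out([
  [[0, 0, 0], [0, 0, 1], 0.2],
  [[0, 0, 0], [0, 0, 1], 0.2],
  [[0, 0, 0], [0, 0, 1], 0.2],
  [[0, 0, 0], [0, 0, 0.3], 0.2],
  [[0, 0, 0], [0, 0, 0.2], 0.2],
])

```text
time_s: 14.85
position: [490.5, 60.7, 49.6]
eef_rot: [-3.141, -0.0, 2.0]
ft_force: [0.4, 0.9, -1.2]
grip_width: 30.5
grasp_force: 29.8
```

Request:
carry_out([
  [[0, 0, 0], [0, 0, 0], 0.2],
  [[0, 0, 0], [0, 0, 0], 0.2],
  [[0, 0, 0], [0, 0, 0], 0.2],
])

```text
time_s: 15.15
position: [490.9, 61.4, 50.7]
eef_rot: [3.14, 0.001, 2.001]
ft_force: [0.2, 0.6, -1.0]
grip_width: 30.8
grasp_force: 29.8
```

Request:
carry_out([
  [[0, 0, 0], [0, 0, 0.14], 0.2],
  [[0, 0, 0], [0, 0, 0], 0.2],
  [[0, 0, 0], [0, 0, 0], 0.2],
  [[0, 0, 0], [0, 0, 0], 0.2],
])

```text
time_s: 15.55
position: [490.9, 61.4, 47.0]
eef_rot: [3.14, 0.001, 2.001]
ft_force: [-0.8, -1.2, 5.8]
grip_width: 30.5
grasp_force: 30.3
```

Request:
carry_out([
  [[0, 0, 0], [0, 0, 0], 0.5],
  [[0, 0, 0], [0, 0, 0], 0.7],
  [[0, 0, 0], [0, 0, 0], 0.9],
  [[0, 0, 0], [0, 0, 0], 0.9],
  [[0, 0, 0], [0, 0, 0], 0.9],
])

```text
time_s: 16.05
position: [490.4, 61.5, 46.3]
eef_rot: [-3.142, -0.0, 2.001]
ft_force: [0.0, -0.1, 0.5]
grip_width: 77.0
grasp_force: 0.0
```

Request:
carry_out([
  [[0, 0, 0], [0, 0, -0.4], 0.9],
  [[0, 0, 0], [0, 0, -1], 0.9],
  [[0, 0, 0], [0, 0, -1], 0.9],
  [[0, 0, 0], [0, 0, -1], 0.9],
  [[0, 0, 0], [0, 0, -1], 0.9],
])

```text
time_s: 16.55
position: [490.3, 61.5, 158.1]
eef_rot: [3.141, 0.0, 2.001]
ft_force: [0.3, 0.2, -0.4]
grip_width: 76.8
grasp_force: 0.0
```

Request:
carry_out([
  [[0, 0, 0], [0, 0, -1], 0.9],
  [[0, 0, 0], [0, 0, -1], 0.9],
  [[0, 0, 0], [-1, 0, -1], 0.9],
  [[0, 0, 0], [-1, 0, 0], 0.9],
  [[0, 0, 0], [-1, 0, 0], 0.9],
])

```text
time_s: 17.05
position: [522.0, -7.4, 233.0]
eef_rot: [3.14, 0.001, 2.002]
ft_force: [0.3, 0.0, 0.2]
grip_width: 76.9
grasp_force: 0.0
```

Request:
carry_out([
  [[0, 0, 0], [0, 0, 0], 0.9],
  [[0, 0, 0], [0, 0, 0], 0.9],
  [[0, 0, 0], [0, 0, 0], 0.9],
])

```text
time_s: 17.35
position: [521.3, -6.0, 231.6]
eef_rot: [-3.142, -0.0, 2.001]
ft_force: [-0.1, -0.3, -0.3]
grip_width: 76.9
grasp_force: 0.0
```

```bash
python3 - <<'E'
from h import *
d=manip.get_image("wrist"); cv2.imwrite("pics/w5.png",d["frame"]); s=manip.sense(); print(s["position"],s["grip_width"])
E
```

```text
[521.30426231  -5.89775222 231.57629368] 76.92574348485853
```

View pics/w5.png

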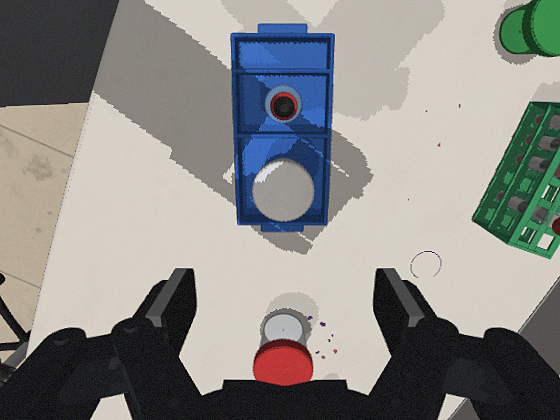

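The picture shows both standing upright and centred: the bottle at (284,104) in the middle compartment and the cup cap at (284,190) in the largest. The gripper is clear.

```bash
python3 -c "
from bench import manip
print(manip.sign_off())"
```

```text
the job is handed in; nothing more can be done
None
```

The job is handed in: the white-capped cup stands in the tote's largest compartment and the red-capped bottle in the middle-sized one, both upright and centred in the last wrist picture, at about 17 s of the 61 s; the sign-off gave no verdict.

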